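Present a try square to the inspection camera

ROBOT

A 6-joint arm with a two-finger parallel gripper is mounted at the origin on a cart in front of the work surface, level with it; the furniture and walls round the work are solid. World frame = base frame: x ahead of the robot, y to its left, z up, the work surface at z = 0. Lengths are in m, angles in rad, forces in N, time in s.
With the tool pointing down it reaches from about 0.4 to 0.925 m from the base axis. Payload 3.4 kg.
Tool frame: the origin (TCP) lies midway between the tips of the shut fingers; the grasp point (between the pads) lies 19 mm behind it; z points along the fingers, y is the line along which they close (so a half turn about z gives the same grasp; the last joint's range is limited). The gripper opens to 85 mm and grips with 20 to 120 N. Pads are 22 mm wide; open, the fingers measure 114 mm over their backs; the gripper's body (76 mm by 85 mm) begins 54 mm behind the grasp point. The pads swing forward as they close: fully open they stand 13 mm farther back than shut.
Start: joints at [-1.218, 0.307, 1.506, -0, 1.328, -0.073], TCP at [0.237, -0.524, 0.231] pointing down, gripper open.
Joint ranges: [-3.12, 3.12], [-1.05, 2.28], [0.14, 2.33], [-1.42, 4.57], [0.1, 2.73], [-2.68, 2.68]. Speed limits (rad/s): [2.57, 2.57, 3.14, 3.14, 3.14, 3.14].

INTERFACE

Orientations are given as a unit quaternion [w, x, y, z].
In Python, from plant import arm gives the robot as it stands. The module is installed in compiled form; this text tells all that it offers. Calls block until the motion is done:
- arm.goto(position, orientation): joint-space move of the TCP to a pose.
- arm.move_l(position, feed=0.15, rot=None, threshold=None): straight line of the TCP; rot=None keeps the orientation; feed is the mean speed in m/s. With threshold (N) it stops when the force on the tool has changed by that much, and returns True; else False.
- arm.move_j(angles): joint-space move.
- arm.move_gripper(opening, grip_force=None): opening from 0.0 (shut) to 1.0 (fully open); grip_force is the grip in N (None keeps the last); returns when the fingers have stopped.
- arm.sleep(seconds).
- arm.inverse_kinematics(position, orientation): joint angles nearest the present ones, or None.
- arm.state(): the state.
- arm.camera(name): name is "scene" or "side" or "wrist"; returns a dict with "image" (480x640x3 uint8, red, green, blue), "camera_matrix" (3x3 intrinsics, pixels), "R" (3x3) and "t" (3): a world point X has camera coordinates R X + t. Camera axes: x right, y down, z forward; pixel columns grow to the right and rows downward; lengths in m; the calibration is good to about 2 mm. A picture is of the moment at which its call begins. There is no depth.
A pose or a line that the arm cannot do raises arm.Unreachable and nothing moves.
- arm.job_done(): hands the job in; it is judged then, once.
Trained networks look in a picture, given as the dict that the camera call returned (one of the last four; its "shot" number tells which), for a name from the list of things; names that differ only in an ending like _2 or _b are one class to them, and where a whole thing is asked for, a point or a joint stands for the part that bears it (a point fixed in the world has none). Each returns a list of dicts, best first, with "p" (0 to 1); they miss things now and then, are a little off and sometimes report something else, mostly with a low value. They report only what shows in the picture. A call takes as long as a camera call. They do not tell look-alikes from the thing itself.
- arm.regions_of(thing, picture): "mask" (480x640 bool, what is visible of it) and "rect" ([left, top, width, height] in pixels, round what is visible of it).
- arm.place_of(thing, picture): "uv" ([column, row] in pixels: a listed point, or the origin of a listed thing).
The state is a dict: "t": time; "q": joint angles; "dq": joint speeds; "effort": joint torques, N m; "tool_pos": TCP position; "tcp_rot": TCP orientation; "wrist_force": force on the tool from outside, world axes, zero at the start; "ft_torque": the same for the moment, N m; "opening": opening from 0.0 (shut) to 1.0 (fully open); "finger_force": force on a finger pad.
Only numpy, scipy, OpenCV 4.12 (cv2) and the standard library are available. Lean on these libraries where they do the work, as an engineer would, in place of code of your own. Each camera call takes 0.05 s, during which the arm holds its last target. There are 200 camera calls.

TASK

Lift the try square off the two-pronged rack it hangs on and present its steel blade to the inspection camera: blade pointing straight down, flat face square to the lens, the middle of the blade straight in front of the lens at lens height and 120 mm from the glass, that is above the yellow cross on the camera's base. Finish there, still holding the square in the gripper, clear of everything and still: the program ends while holding it. Do not drop it or set it down on the way, do not touch the camera or its stand with the square or the arm, and leave the tape measure, the sanding block and the wood offcut where they are.

Things in the scene. Friction and masses are not known exactly. Their poses are not given: they have to be found in the camera images.
- try_square: Loose try square, 0.19 kg. Dark wooden stock: x -48..47, y -80..-58, z 0..14 mm. Steel blade at right angles to one end: x -48..-23, y -58..80, z 6..8. Mass centre near x -7, y -55. It hangs with y straight down and x along the prongs: stock on top of the prongs (its top 212 mm above the bench, free to pinch across its 14 mm from above), blade hanging between them at the end nearer the tips.
- blade_mid (a point): Middle of the square's 25 mm wide, 138 mm long blade: x -35.5, y 11, z 7 mm in the frame of try_square, i.e. 91 mm below the stock's top as it hangs. Its axes are the square's.
- rack: Fixed rack: wooden foot 150x100x16 mm (x -55..95), post at the back, two level steel prongs (6 wide, 10 high, 7 mm gap) from x 55 to -60 mm, top 190 mm above the bench, post no higher. Origin on the bench under the prongs' middle, z up; -x points off the free ends, roughly to the robot. Tips turn up 8 mm: raise the square past them before drawing it out, or lift it straight up (blade 138 mm).
- camera_stand: Fixed inspection camera: grey base 330x110x10 mm (x -60..270) with a yellow cross, column, blue camera, black lens in a white ring light. Origin on the bench under the focus point (cross centre), z up; the lens looks along -x, roughly to the robot. Lens axis level, 160 mm above the bench; glass at x 120, ring light 64 mm across, camera to x 250, highest point 192 mm.
- focus (a point): Focus point, in the air on the lens axis: 120 mm in front of the glass and 160 mm above the bench, straight above the yellow cross. Its axes are those of camera_stand.
- tape_measure: Bystander: yellow tape measure, 90 x 32 x 62 mm high, loose; origin in the middle of its underside.
- sanding_block: Bystander: sanding block, brown on grey, 104 x 59 x 30 mm high, loose; origin in the middle of its underside.
- offcut: Bystander: pale wood offcut, 85 x 50 x 36 mm high, loose; origin in the middle of its underside.
Things that resemble listed ones, but are neither listed nor needed, are in the scene too. Of the things that look like the try_square, the larger one is meant.

How it is judged:
On the way:
1. the square is held in the gripper, off the rack and clear of it (contact force between the fingers and try_square above 1 N and contact force between try_square and rack below 0.05 N and distance of try_square from where it was at the start of the episode above 0.1 m), for 0.2 s.
At the end, for the whole second after the job is handed in: Held by the fingers alone, off rack and camera, at rest (under 20 mm/s, 0.15 rad/s); middle of the blade within 20 mm of the focus point; flat face (either) within 0.15 rad of square to the lens axis; blade pointing down within 0.15 rad of plumb (distance between blade_mid and focus below 0.02 m and angle between the z axis of try_square and the x axis of focus, either way round below 0.15 rad and angle between try_square's own y axis and vertical above 2.99 rad and contact force between the fingers and try_square above 1 N and contact force between try_square and camera_stand below 0.05 N and contact force between try_square and rack below 0.05 N and linear speed of try_square below 0.02 m/s and angular speed of try_square below 0.15 rad/s); the arm keeps its last pose, push and grip.
It fails at once if the square is dropped or set down (height (world z) of try_square below 0.06 m).
It fails at once if the square, the gripper or the arm strikes the camera or its stand (contact force between any of try_square, the arm, the fingers and camera_stand above 0.5 N).
It fails at once if the tape measure, the sanding block or the offcut is moved more than 20 mm (distance of any of tape_measure, sanding_block, offcut from where it was at the start of the episode above 0.02 m).
It also fails if it takes over 38 s, if anything falls off the work surface, if the arm or the gripper's body presses on something with over 40 N, if the wrist force passes 120 N, or if a joint passes its speed limit or range.

## Working session

There is one attempt and no reset: what is moved stays moved. The work goes in short steps, each a Python script; the robot and the scene stay as the last script left them, time stands still between calls to the robot, and variables do not carry over. Pictures are saved under pics/ and viewed, at most 10 in all, crops included, and the job is handed in when it is done.

```bash
mkdir -p pics
cat > h.py <<'E'
import numpy as np, cv2
from plant import arm
def save(p,n): cv2.imwrite('pics/'+n,p["image"][:,:,::-1])
def proj(p,X):
    c=p["R"]@np.asarray(X,float)+np.array(p["t"]); u=np.array(p["camera_matrix"])@c; return u[:2]/u[2]
def ray(p,uv):
    K=np.array(p["camera_matrix"]);R=np.array(p["R"]);d=R.T@np.linalg.inv(K)@np.array([uv[0],uv[1],1.]);return -R.T@np.array(p["t"]),d/np.linalg.norm(d)
def atz(p,uv,z):
    o,d=ray(p,uv);return o+d*(z-o[2])/d[2]
def tri(l):
    A=np.zeros((3,3));b=np.zeros(3)
    for p,uv in l:
        o,d=ray(p,uv);M=np.eye(3)-np.outer(d,d);A+=M;b+=M@o
    X=np.linalg.solve(A,b);return X,[np.round(proj(p,X)-uv,1) for p,uv in l]
E
python3 - <<'E'
from h import *
np.set_printoptions(precision=3,suppress=True)
P={}
for n in("scene","side"):
    p=arm.camera(n);P[n]=p;save(p,n+'0.png')
    print(n,-p["R"].T@p["t"])
    for t in("try_square","blade_mid","rack","camera_stand","focus","tape_measure","sanding_block","offcut"):
        print(t,[(round(r["p"],2),np.round(r["uv"])) for r in arm.place_of(t,p)],[(round(r["p"],2),r["rect"]) for r in arm.regions_of(t,p)] if t not in("focus",) else '')
print(arm.state())
E
```

```text
scene [-0.208  0.532  0.748]
try_square [(0.81, array([211., 271.])), (0.59, array([259., 266.]))] [(0.88, [239.8, 259.0, 47.2, 24.5]), (0.79, [181.8, 229.2, 53.0, 74.5])]
blade_mid [(0.88, array([261., 258.])), (0.72, array([222., 279.]))] [(0.83, [244.6, 256.5, 41.9, 29.4]), (0.56, [181.3, 224.2, 52.9, 83.2])]
rack [(0.66, array([217., 316.]))] [(0.66, [170.4, 229.9, 84.6, 110.8])]
camera_stand [(0.62, array([340., 249.]))] [(0.84, [257.2, 147.8, 114.4, 115.5])]
focus [] 
tape_measure [(0.58, array([334., 312.]))] [(0.88, [323.3, 285.7, 24.0, 38.2])]
sanding_block [(0.91, array([272., 367.]))] [(0.97, [242.3, 335.6, 58.1, 57.5]), (0.21, [182.7, 228.9, 52.4, 76.2])]
offcut [] []
side [0.463 0.808 0.488]
try_square [(0.97, array([260., 316.]))] [(0.95, [255.3, 235.2, 77.2, 112.6]), (0.8, [222.6, 297.2, 75.4, 25.8]), (0.66, [360.9, 270.8, 54.9, 41.9])]
blade_mid [(0.62, array([324., 300.])), (0.62, array([247., 315.]))] [(0.87, [253.2, 234.8, 78.5, 113.6]), (0.56, [221.9, 300.4, 75.5, 21.7])]
rack [(0.7, array([301., 378.])), (0.31, array([297., 263.]))] [(0.6, [227.5, 243.2, 122.6, 178.8])]
camera_stand [(0.96, array([299., 265.]))] [(0.82, [156.2, 171.8, 157.5, 111.4])]
focus [] 
tape_measure [(0.97, array([387., 308.]))] [(0.59, [362.0, 274.6, 55.1, 38.7])]
sanding_block [(0.87, array([432., 377.]))] [(0.83, [398.9, 337.1, 64.3, 64.8])]
offcut [] [(0.78, [380.6, 222.6, 27.5, 34.7])]
{'t': 1.6, 'q': array([-1.218,  0.307,  1.506,  0.   ,  1.328, -0.073]), 'dq': array([-0.   , -0.001, -0.   ,  0.   , -0.001, -0.001]), 'effort': array([  0.002, -45.748, -25.233,   0.   ,   0.001,   0.   ]), 'tool_pos': array([ 0.237, -0.524,  0.231]), 'tcp_rot': array([-0.   ,  0.977,  0.211,  0.   ]), 'wrist_force': array([ 0.6  ,  0.702, -0.203]), 'ft_torque': array([-0.013,  0.043,  0.004]), 'finger_force': 0.0, 'opening': 0.9958485153956402}
```

View pics/scene0.png

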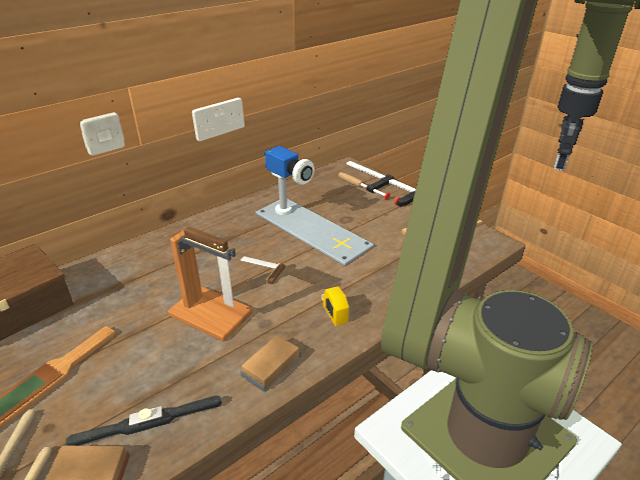

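View pics/side0.png

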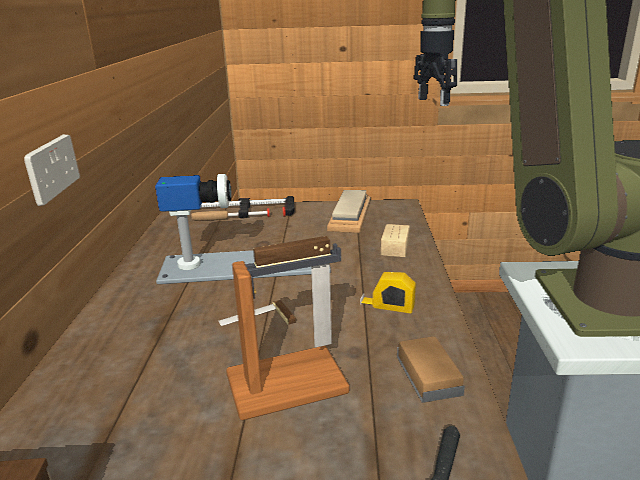

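Scene: the big square hangs on the rack (stock about 205,242; blade 227,280), with a smaller look-alike lying on the bench at 265,266. The camera base has its cross at (342,243). In the side view the stock is at 255–330, 235–268 and the blade at 321,305, in front of the camera stand. Next I'll make coarse estimates and take wrist looks.

Run:
```python
from h import *
from scipy.spatial.transform import Rotation as Ro
np.set_printoptions(precision=3,suppress=True)
s=arm.camera("scene");d=arm.camera("side")
print("cross",atz(s,(342,243),.01),"corners",[atz(s,c,.01) for c in((257,212),(345,262),(374,244))])
print("lens",tri([(s,(304,173)),(d,(223,191))]))
print("blade bottom",tri([(s,(228,306)),(d,(323,346))]))
print("stock front",tri([(s,(228,246)),(d,(328,243))]))
print("stock back",tri([(s,(187,231)),(d,(255,252))]))
print("rackfoot",[atz(s,c,.016) for c in((170,310),(224,338),(251,313))])
w=arm.camera("wrist");t=np.array(w["t"]);R=np.array(w["R"]);st=arm.state();q=st["tcp_rot"]
T=Ro.from_quat([q[1],q[2],q[3],q[0]]).as_matrix()
print("cam in tool",T.T@(-R.T@t-st["tool_pos"]),"axis",T.T@R.T[:,2], "K",w["camera_matrix"][0])
```

```text
cross [ 0.55  -0.168  0.01 ] corners [array([ 0.805, -0.085,  0.01 ]), array([ 0.488, -0.122,  0.01 ]), array([ 0.497, -0.227,  0.01 ])]
lens (array([ 0.682, -0.154,  0.157]), [array([-0. , -0.4]), array([0.2, 0.4])])
blade bottom (array([0.49 , 0.192, 0.051]), [array([-0.,  0.]), array([-0., -0.])])
stock front (array([0.48 , 0.181, 0.201]), [array([-0., -0.]), array([0., 0.])])
stock back (array([0.567, 0.218, 0.206]), [array([-0. , -0.8]), array([0.6, 1.1])])
rackfoot [array([0.592, 0.275, 0.016]), array([0.451, 0.229, 0.016]), array([0.477, 0.149, 0.016])]
cam in tool [ 0.067 -0.001 -0.142] axis [-0.263 -0.     0.965] K [338.952   0.    319.262]
```

```bash
cat >> h.py <<'E'
def Q(yaw): return np.array([0,np.cos(yaw/2),np.sin(yaw/2),0])
E
python3 - <<'E'
from h import *
np.set_printoptions(precision=3,suppress=True)
for y in(.36,.36+np.pi,.36-np.pi):
    print("rack",y,arm.inverse_kinematics([.525,.2,.193],Q(y)),arm.inverse_kinematics([.525,.2,.37],Q(y)))
for y in(.11+np.pi/2,.11-np.pi/2):
    print("end",y,arm.inverse_kinematics([.55,-.168,.232],Q(y)),arm.inverse_kinematics([.55,-.168,.40],Q(y)))
print("t",arm.state()["t"])
arm.goto([.525,.2,.36],Q(.36));w=arm.camera("wrist");save(w,"w1.png")
arm.move_l([.505,.24,.36],feed=.15);w2=arm.camera("wrist");save(w2,"w2.png")
import pickle;pickle.dump((w,w2),open("w.pkl","wb"))
print("t",arm.state()["t"])
E
python3 -c "
import cv2,numpy as np
cv2.imwrite('pics/w12.png',np.hstack([cv2.imread('pics/w%d.png'%i)[60:480,120:520] for i in(1,2)]))"
```

```text
rack 0.36 [ 0.289  0.321  1.589 -0.     1.232  1.5  ] [ 0.289  0.214  1.293 -0.     1.634  1.5  ]
rack 3.501592653589793 [ 0.289  0.321  1.589 -0.     1.232 -1.642] [ 0.289  0.214  1.293 -0.     1.634 -1.642]
rack -2.7815926535897932 [ 0.289  0.321  1.589 -0.     1.232 -1.642] [ 0.289  0.214  1.293 -0.     1.634 -1.642]
end 1.6807963267948967 [-0.37   0.306  1.505 -0.     1.33  -0.48 ] [-0.37   0.228  1.205 -0.     1.709 -0.48 ]
end -1.4607963267948965 [-0.37   0.306  1.505 -0.     1.33   2.662] [-0.37   0.228  1.205 -0.     1.709  2.662]
t 1.75
t 5.0833
```

View pics/w12.png

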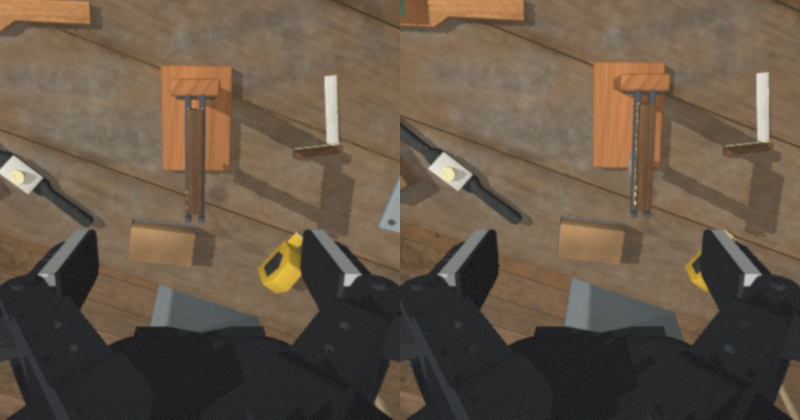

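Both wrist views show the stock on the prongs: crop 1 around x≈195, rows 108–215, and crop 2 around x≈647, rows 103–215. I'll enlarge them for corner-level accuracy.

Run:
```python
import cv2,numpy as np
a=cv2.imread('pics/w1.png')[140:290,265:365];b=cv2.imread('pics/w2.png')[140:290,310:410]
cv2.imwrite('pics/z.png',np.hstack([cv2.resize(i,None,fx=4,fy=4,interpolation=cv2.INTER_CUBIC) for i in(a,b)]))
```

```text
(no output)
```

View pics/z.png

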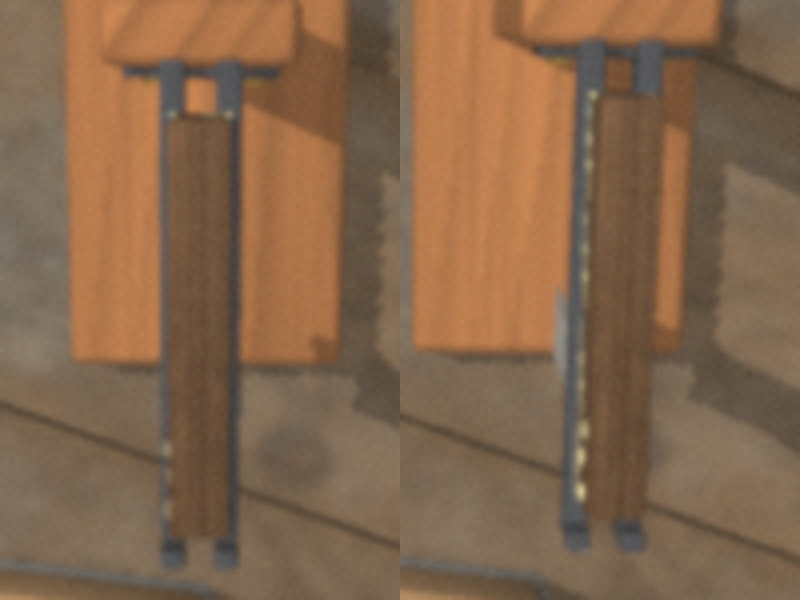

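Run:
```python
from h import *
import pickle
np.set_printoptions(precision=4,suppress=True)
w,w2=pickle.load(open("w.pkl","rb"))
A=lambda x,y:(265+x/4,140+y/4); B=lambda x,y:(310+x/4,140+y/4)
C=[tri([(w,A(*a)),(w2,B(*b))]) for a,b in(((169,117),(198,96)),((231,117),(259,96)),((171,538),(186,520)),((227,538),(246,520)))]
for c in C: print(c)
X=[c[0] for c in C];bk=(X[0]+X[1])/2;fr=(X[2]+X[3])/2;v=bk-fr
print("back",bk,"front",fr,"len",np.linalg.norm(v),"yaw",np.arctan2(v[1],v[0]))
print("prong tips",tri([(w,A(199,555)),(w2,B(202,537))])[0])
arm.goto([.55,-.15,.40],Q(1.68));a=arm.camera("wrist");
print([[ (round(r["p"],2),r["uv"]) for r in arm.place_of(t,a)] for t in("camera_stand","focus")])
arm.move_l([.50,-.15,.40],feed=.15);b=arm.camera("wrist")
print([[ (round(r["p"],2),r["uv"]) for r in arm.place_of(t,b)] for t in("camera_stand","focus")])
pickle.dump((a,b),open("c.pkl","wb"));print(arm.state()["t"])
cv2.imwrite('pics/c.png',cv2.resize(np.hstack([a["image"],b["image"]])[:,:,::-1],(800,300)))
save(a,"c1.png");save(b,"c2.png")
```

```text
(array([0.5648, 0.2259, 0.2031]), [array([0., 0.]), array([-0., -0.])])
(array([0.5694, 0.2133, 0.2015]), [array([-0., -0.]), array([0., 0.])])
(array([0.4755, 0.1927, 0.2087]), [array([0. , 0.1]), array([-0. , -0.1])])
(array([0.4821, 0.1813, 0.2142]), [array([0. , 0.1]), array([-0. , -0.1])])
back [0.5671 0.2196 0.2023] front [0.4788 0.187  0.2114] len 0.09454715514042683 yaw 0.3536428816229175
prong tips [0.4671 0.1829 0.1909]
[[(0.9, [319.3, 199.6])], [(0.86, [315.0, 218.8])]]
[[(0.79, [347.4, 206.0])], [(0.65, [360.6, 223.3])]]
7.6333
```

View pics/c1.png

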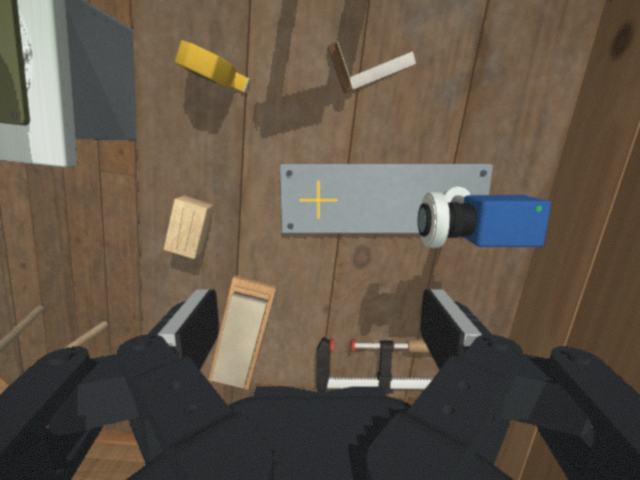

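Cross at (318.5,200), which agrees with the network; base corners at (280,164), (491,164) and (281,234); lens at 435,219. Now locate the focus and grasp.

Run:
```python
from h import *
import pickle
np.set_printoptions(precision=4,suppress=True)
a,b=pickle.load(open("c.pkl","rb"))
print("cross tri",tri([(a,(318.5,200)),(b,arm_uv:=(347.4,206.0))]) )
c=atz(a,(318.5,200),.01);c0=atz(a,(280.5,164),.01);c1=atz(a,(491,164),.01);c2=atz(a,(281,234),.01)
v=c1-c0;print("cross",c,"yaw",np.arctan2(v[1],v[0]),"len",np.linalg.norm(v),np.linalg.norm(c2-c0),"mid-based origin",(c0+c2)/2+.06*v/np.linalg.norm(v))
yaw=.35;m=np.array([.523,.2033])-.0065*np.array([np.cos(yaw),np.sin(yaw)])
arm.goto([*m,.29],Q(yaw))
print(arm.move_l([*m,.195],feed=.1,threshold=6),arm.state()["tool_pos"])
arm.move_gripper(0,60);s=arm.state();print(s["opening"],s["finger_force"],s["wrist_force"],s["t"])
w=arm.camera("side");save(w,"g.png");cv2.imwrite("pics/gz.png",cv2.resize(w["image"][150:400,180:420,::-1],None,fx=2.4,fy=2.4))
```

```text
cross tri (array([ 0.55  , -0.1712, -0.0094]), [array([-0.3,  1.5]), array([ 0.3, -1.5])])
cross [ 0.55   -0.1656  0.01  ] yaw 0.10922325353703341 len 0.32313212580237116 0.1111043198803485 mid-based origin [ 0.5504 -0.1655  0.01  ]
False [0.5175 0.2012 0.1957]
0.14379001990919585 60.74430584907532 [-1.2549 -1.114   2.7048] 11.1333
```

View pics/gz.png

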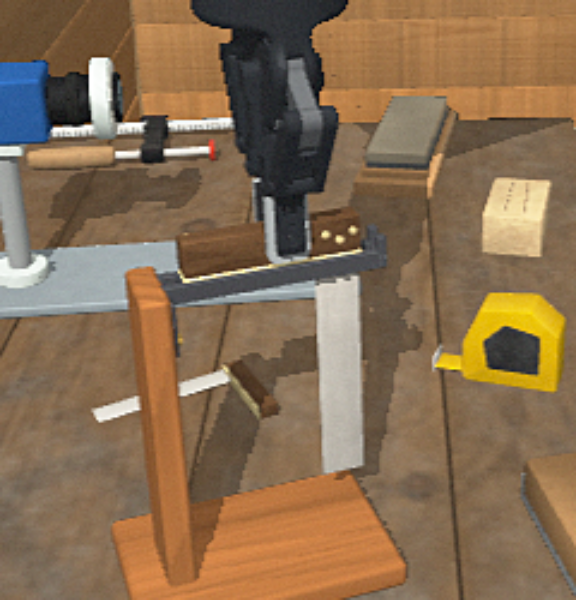

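Pads are firmly on the stock near its mass centre, and the blade hangs free. Lift straight up, travel, then check before descending.

Run:
```python
from h import *
np.set_printoptions(precision=4,suppress=True)
p=arm.state()["tool_pos"];arm.move_l([p[0],p[1],.375],feed=.1)
s=arm.state();print(s["opening"],s["finger_force"],s["wrist_force"])
y=1.679;t=np.array([.55,-.1657])+.0285*np.array([np.cos(y),np.sin(y)])
arm.goto([*t,.375],Q(y));arm.move_l([*t,.2347],feed=.08);arm.sleep(.3)
s=arm.state();print(s["tool_pos"],s["opening"],s["finger_force"],s["wrist_force"],s["t"])
f=np.array([.55,-.1657,.16])
for n in("scene","side"):
    w=arm.camera(n);u=proj(w,f);x,yy=u.astype(int);print(n,u,proj(w,f-[0,0,.069]),[(round(r["p"],2),r["uv"]) for r in arm.place_of("blade_mid",w)])
    save(w,n+"9.png");cv2.imwrite(f"pics/{n}9z.png",cv2.resize(w["image"][yy-75:yy+75,x-100:x+100,::-1],None,fx=4,fy=4))
a=cv2.imread("pics/scene9z.png");b=cv2.imread("pics/side9z.png")
cv2.imwrite("pics/fin.png",np.hstack([a[:,200:600],b[:,200:600]]))
```

```text
0.14676390565550362 60.06770610809326 [ 0.0897  0.6749 -1.8397]
[ 0.547  -0.1374  0.2349] 0.14584144387257986 60.06293535232544 [-0.3642  0.1849 -1.7887] 17.0333
scene [343.1733 190.803 ] [342.3178 215.9138] [(0.66, [340.3, 189.8]), (0.57, [257.6, 262.3])]
side [294.1493 186.5712] [296.0122 220.5467] [(0.68, [247.8, 311.7]), (0.64, [295.2, 184.2])]
```

View pics/fin.png

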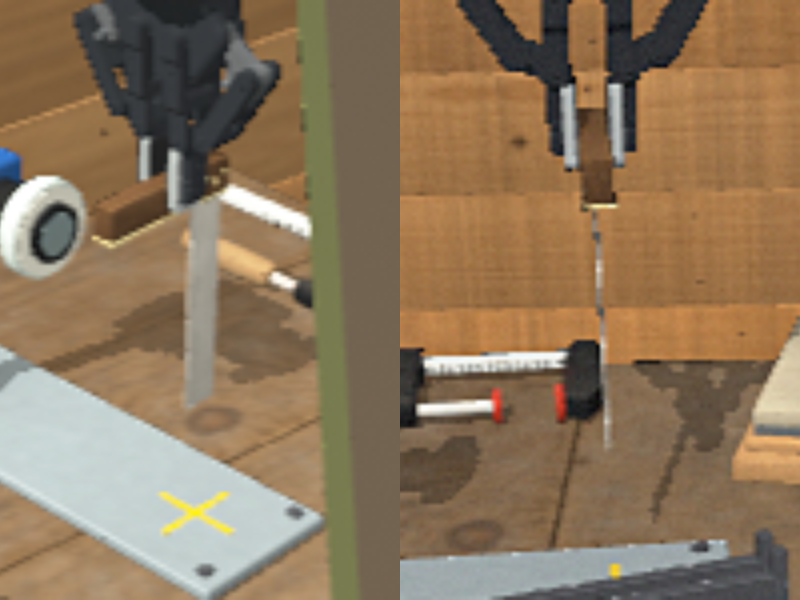

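Both views show the blade plumb: its bottom is at scene (199,404) against a predicted (197,404), and at side (607,448) against a predicted (608,438), so within about 5 mm. Lens clear and grip steady at 60 N; handing in.

```bash
python3 -c "
from plant import arm
print(arm.job_done(),arm.state()['finger_force'])"
```

```text
the job is handed in; nothing more can be done
the job is handed in; nothing more can be done
```

The job is handed in with the try square still gripped at about 60 N, blade plumb and about 5 mm from the focus point by the last two camera views; no verdict was returned.

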